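Load a relay into the test slide and run it in to the stop

ROBOT

A 7-joint arm with a two-finger parallel gripper is mounted at the origin on a cart in front of the work surface, level with it; the furniture and walls round the work are solid. World frame = base frame: x ahead of the robot, y to its left, z up, the work surface at z = 0. Lengths are in m, angles in rad, forces in N, time in s.
With the tool pointing down it reaches from about 0.4 to 0.85 m from the base axis. Payload 10.4 kg.
Tool frame: the origin (TCP) lies midway between the tips of the shut fingers; the grasp point (between the pads) lies 19 mm behind it; z points along the fingers, y is the line along which they close (so a half turn about z gives the same grasp; the last joint's range is limited). The gripper opens to 87 mm and grips with 3 to 60 N. Pads are 19 mm wide; open, the fingers measure 117 mm over their backs; the gripper's body (75 mm by 190 mm) begins 51 mm behind the grasp point.
Start: joints at [-1.13, 0.332, -0.065, 1.46, 0.022, 1.35, -0.088], TCP at [0.28, 0.559, 0.223] pointing down, gripper open.
Joint ranges: [-2.6, 2.6], [-0.5, 2.12], [-1.47, 1.34], [0.16, 2.42], [-1.27, 4.41], [0.06, 2.06], [-2.6, 2.6]. Speed limits (rad/s): [2.22, 2.22, 2.79, 2.79, 3.14, 3.14, 3.14].

INTERFACE

Orientations are given as a unit quaternion [x, y, z, w].
In Python, from bench import r gives the robot as it stands.
- The arm moves only by the tool apply_moves, never from a script. Its argument "steps" is a list of rows, each a list of 7 numbers: the turn, a rotation vector about the tool's x, y, z in rad, then the shift along the tool's x, y, z in mm, then the opening, from -1 (shut) to 1 (fully open). In form: [[ax, ay, az, x, y, z, claw], ...]. A call has 1 to 20 rows; each row is the pose to reach, as a shift and turn from the pose commanded when the call began, along the tool's axes at that moment; what a row does not reach only later rows make up. A row lasts 1/12 s, in which the tool goes at most 41.7 mm and 7.16 degrees, less where a joint would pass 70% of its speed; a pose out of reach is approached as far as the arm can. A call with a gripper value outside its range is refused whole. The fingers move at their own pace and stop on an object; "force" is the grip in N (left out, the last holds). Time passes only in rows, so rows that repeat a pose let the fingers close. It gives the time, the measured TCP pose, the force, the opening and the grip force at its end, in the units of the state.
- r.read_state(): the state, without advancing time (a new reading comes with each control period).
- r.camera(name): name is "scene" or "top" or "wrist"; returns a dict with "pixels" (420x560x3 uint8, red, green, blue), "z_map" (420x560 float32, m along the optical axis (not along the pixel's ray), 0 where there is no reading), "fovy" (degrees; the focal length in pixels is half the picture's height over the tangent of half this angle, whatever the lens; pixels are square), "cx", "cy" (the principal point, pixels), "position" and "orientation" of the camera in the world. Camera axes: x right, y down, z forward; pixel columns grow to the right and rows downward; lengths in m; the calibration is good to about 2 mm. The wrist camera is an equidistant fisheye: a pixel r from the principal point sees the ray r / f radians off the axis. A picture is of the moment at which its call begins.
- r.close_job(): hands the job in; it is judged then, once.
The state is a dict: "time": time; "joint_positions": joint angles; "joint_vel": joint speeds; "joint_torque": joint torques, N m; "ee_pos": TCP position; "eef_rot": TCP orientation; "ft_force": force on the tool from outside, world axes, zero at the start; "torque": the same for the moment, N m; "width": finger opening in m; "grip_force": force on a finger pad.
Only numpy, scipy, OpenCV 4.12 (cv2) and the standard library are available. Lean on these libraries where they do the work, as an engineer would, in place of code of your own. Each camera call takes 0.05 s, during which the arm holds its last target. There are 200 camera calls.

TASK

Draw the carriage of the relay test slide all the way out to the front, plug the relay with the blue tab from the tray fully down into the socket on the carriage, then push the carriage in under the clear guard until it is firmly against the stop block and its sprung test contact is pressed in. Leave it there, and leave the two relays with red tabs in the tray.

Things in the scene. Friction and masses are not known exactly. Their poses are not given: they have to be found in the camera images.
- relay_jig: relay test slide, fixed: grey base 330 x 120 mm, two guide rods along x. Origin on the bench below the rods' midline; +x runs from the loading end (front, end block at x -184 to -168 mm, 30 mm high) to the stop end (x +146). A clear guard with yellow front edge bridges it from x -12 to +70, y -57 to +57 mm, underside 84, top 90 mm above the bench (lamp box on its rear part to 112).
- carriage (a joint): travel of the aluminium carriage along the slide's +x (m). 0 = drawn out against the front end block; at the start 0.05 to 0.072, socket under the guard's edge. About 4 N of friction: it stays where left. Plate 140 x 86 mm, top 30 mm above the bench. It meets the stop block somewhere between 0.082 and 0.114; the exact place is not given and must be felt.
- knob_center (a point): on the carriage: middle of the black upright cylindrical pull knob, 22 mm in diameter, from 35 to 68 mm above the bench (this point 52 mm). It lies 92 mm in front of the socket, moves with the carriage, and always stays in front of the guard (its axis at least 30 mm from the guard's edge).
- socket_mouth (a point): on the carriage: centre of the socket hole in the top face (46 mm above the bench) of the black relay socket, 50 x 42 mm. Hole 21.2 mm along slide x, 15.2 mm along y, 13.5 mm deep. Sprung contacts in its side walls resist the plug: press it in with some 5 to 12 N; then it holds by itself. With the carriage at 0 this point is 52 mm in front of the guard.
- test_contact (a joint): how far the sprung brass contact pin on the face of the stop block is pressed in (m): 0 = free, 6 mm out of the face; 0.006 = flush, the carriage's rear end on the block. It resists with 1 to 2.2 N, less than the carriage's friction. The dark steel stop block is clamped on the rods behind or under the guard, at a place that differs each time; it does not yield to a firm push (30 N).
- relay_blue_mid (a point): plug-in relay with a BLUE tab on top, about 45 g: centre of its clear case, 28 (x) x 22 (y) x 32 mm high, z up. Below it a black plug 20 x 14 x 12 mm with stepped tip. Case underside 16 mm, plug tip 28 mm below this point. Starts upright in a tray pocket, this point 38 mm above the bench. Fully plugged in, it is 16 mm above socket_mouth, case x along slide x, either way round.
- relay_red_a_mid (a point): the same kind of relay with a RED tab, in another pocket of the tray: centre of its clear case. Stays where it is.
- relay_red_b_mid (a point): the same kind of relay with a RED tab, in another pocket of the tray: centre of its clear case. Stays where it is.
- relay_tray: fixed blue tray 164 x 70 mm with a black foam block (top 22 mm above the bench) that holds the three relays, in any order, in a row along its x, 50 mm apart, plugs down in pockets 24 x 18 mm. Origin: underside centre.
Things that resemble listed ones, but are neither listed nor needed, are in the scene too. Leave any purple or yellow look-alike of the part that bears relay_blue_mid alone.

How it is judged:
On the way, in this order (a step that is already met when the one before it is completed fails the run):
1. the carriage is drawn out to the front (value of joint carriage below 0.006 m), for 0.2 s.
2. the blue relay is plugged fully into the socket (horizontal distance between relay_blue_mid and socket_mouth below 0.003 m and z of relay_blue_mid in the frame of socket_mouth below 0.018 m and value of joint carriage below 0.02 m), for 0.2 s.
At the end, for the whole second after the job is handed in: Blue relay in the carriage's socket, case underside within 2 mm of the socket's face and within 3 mm of its centre; sprung test contact pressed in by more than 4 of its 6 mm, carriage at rest there; both red relays within 12 mm of where they stood; nothing touched (horizontal distance between relay_blue_mid and socket_mouth below 0.003 m and z of relay_blue_mid in the frame of socket_mouth below 0.018 m and value of joint test_contact above 0.004 m and velocity of joint carriage between -0.005 and 0.005 m/s and distance of each of relay_red_a_mid, relay_red_b_mid from where it was at the start of the episode below 0.012 m).
It fails at once if a relay with a red tab is lifted out of the tray or knocked over (distance of any of relay_red_a_mid, relay_red_b_mid from where it was at the start of the episode above 0.012 m).
It also fails if it takes over 58 s, if anything falls off the work surface, if the arm or the gripper's body presses on something with over 40 N, if the wrist force passes 120 N, or if a joint passes its speed limit or range.

## Working session

There is one attempt and no reset: what is moved stays moved. The work goes in short steps, Python scripts to look and compute and a tool call to move; the robot and the scene stay as the last step left them, time stands still between calls to the robot, and variables do not carry over. Pictures are saved under pics/ and viewed, at most 10 in all, crops included, and the job is handed in when it is done.

Besides the shell and the picture viewer there is one more tool, called after "Emit:" as name(argument=value, ...) on one line, values as JSON. apply_moves: Moves the arm, as the interface text tells. Its arguments: {"type":"object","properties":{"steps":{"type":"array","items":{"type":"array","items":{"type":"number"}}},"force":{"type":"number"}},"required":["steps"]}

```bash
mkdir -p pics; cat > h.py <<'E'
import numpy as np, cv2
from scipy.spatial.transform import Rotation as R
from bench import r
def shot(n,f):
    c=r.camera(n); np.savez('pics/'+f+'.npz',**{k:np.array(v) for k,v in c.items()})
    cv2.imwrite('pics/'+f+'.png',c['pixels'][:,:,::-1]); return c
def load(f): return dict(np.load('pics/'+f+'.npz'))
def rays(c,uv,fish=False):
    uv=np.atleast_2d(np.asarray(uv,float)); f=210/np.tan(np.radians(float(c['fovy']))/2)
    d=(uv-[float(c['cx']),float(c['cy'])])
    if fish:
        rr=np.hypot(*d.T)+1e-9; t=rr/f
        v=np.c_[d/rr[:,None]*np.sin(t)[:,None],np.cos(t)]
    else: v=np.c_[d/f,np.ones(len(d))]
    return R.from_quat(c['orientation']).apply(v)
def plane(c,uv,z,fish=False):
    v=rays(c,uv,fish); p=np.asarray(c['position'])
    return p+v*((z-p[2])/v[:,2])[:,None]
def deep(c,uv):
    uv=np.atleast_2d(uv); v=R.from_quat(c['orientation']).inv().apply(rays(c,uv)); v=v/v[:,2:]
    z=np.array([c['z_map'][int(b),int(a)] for a,b in uv])
    return np.asarray(c['position'])+R.from_quat(c['orientation']).apply(v*z[:,None])
E
python3 - <<'E'
from h import *
s=r.read_state(); print({k:np.round(v,3) for k,v in s.items()})
for n in('top','scene'):
    c=shot(n,n+'0'); print(n,c['position'],c['orientation'],c['fovy'],c['cx'],c['cy'])
E
```

```text
{'time': np.float64(0.0), 'joint_positions': array([-1.13 ,  0.333, -0.065,  1.461,  0.022,  1.35 , -0.089]), 'joint_vel': array([-0.001, -0.   , -0.   , -0.001, -0.001,  0.001, -0.   ]), 'joint_torque': array([-0.0000e+00, -6.2326e+01,  2.5000e-02, -3.8990e+01, -6.1000e-02,
        4.0000e-02,  0.0000e+00]), 'ee_pos': array([0.279, 0.559, 0.222]), 'eef_rot': array([ 0.23 ,  0.973, -0.001, -0.   ]), 'ft_force': array([-0.288, -0.408, -0.529]), 'torque': array([ 0.007, -0.022,  0.047]), 'grip_force': np.float64(0.0), 'width': np.float64(0.087)}
top [0.37640882 0.05183417 1.01682277] [-0.69764653  0.71267379 -0.06109291  0.04065761] 44.30395428271646 284.79934580503556 212.62060593442462
scene [ 0.04250623 -0.36072175  0.6640879 ] [ 0.82504842 -0.40807116  0.16588633 -0.3539135 ] 48.74043145390979 283.1146001862259 207.5933722138345
```

View pics/top0.png

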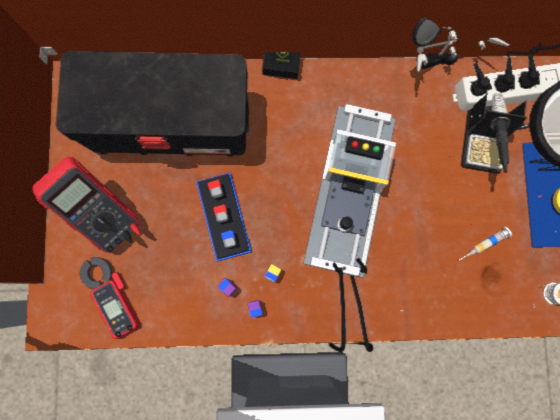

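View pics/scene0.png

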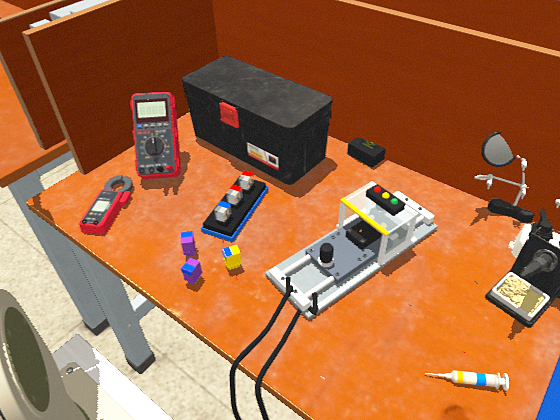

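The top view shows the blue-tab relay at about (229,239) and the red ones at (215,188) and (221,213). The knob is at (346,223), the guard's yellow edge runs from (330,171) to (388,181), and the front end block is at (337,266). Cables stand at the front end, and there are purple and yellow look-alike cubes at (227,287), (255,308) and (273,273).

```bash
cat > m.py <<'E'
from h import *
c=load('top0'); hsv=cv2.cvtColor(c['pixels'],cv2.COLOR_RGB2HSV)
def comps(lo,hi,box,amin=15):
    m=cv2.inRange(hsv,lo,hi); k=np.zeros_like(m); x0,y0,x1,y1=box; k[y0:y1,x0:x1]=m[y0:y1,x0:x1]
    n,l,s,ce=cv2.connectedComponentsWithStats(k); return [(ce[i],s[i],np.argwhere(l==i)[:,::-1]) for i in range(1,n) if s[i,4]>=amin],k
print('blue')
_,k=comps((100,120,60),(125,255,255),(190,165,260,270))
for ce,s,_p in comps((100,120,60),(125,255,255),(190,165,260,270))[0]: print(ce,s)
rect=cv2.minAreaRect(np.argwhere(k)[:,::-1].astype(np.float32)); print('tray',rect); 
b=cv2.boxPoints(rect); print(plane(c,b,0.012).round(4))
print('red')
for ce,s,_p in comps((170,120,80),(180,255,255),(195,170,260,260))[0]+comps((0,180,120),(4,255,255),(200,175,240,225))[0]: print(ce,s,plane(c,ce,.056).round(4),deep(c,ce).round(4))
print('yellow')
for ce,s,p in comps((22,120,120),(35,255,255),(310,160,400,190))[0]:
    rc=cv2.minAreaRect(p.astype(np.float32)); print(ce,s,rc,plane(c,cv2.boxPoints(rc),.088).round(4),plane(c,ce,.088))
print('knob')
for ce,s,p in comps((0,0,0),(180,255,40),(325,205,370,240))[0]: print(ce,s,plane(c,ce,.068).round(4),deep(c,ce).round(4))
print('knobdeep',deep(c,[(346,222),(346,224),(352,190),(229,239),(231,236),(221,213)]).round(4))
im=cv2.resize(np.hstack([c['pixels'][170:270,185:265],c['pixels'][170:270,310:400]]),None,fx=4.5,fy=4.5,interpolation=cv2.INTER_CUBIC)
cv2.imwrite('pics/crop.png',im[:,:,::-1])
E
python3 m.py
```

```text
blue
[226.85286783 222.95012469] [197 173  54  88 401]
[227.26470588 234.40196078] [221 230  14  10 102]
tray ((223.33937072753906, 216.48963928222656), (82.04863739013672, 35.730857849121094), 75.25643920898438)
[[0.5877 0.1959 0.012 ]
 [0.6049 0.1276 0.012 ]
 [0.4465 0.0884 0.012 ]
 [0.4304 0.1554 0.012 ]]
red
[213.53731343 184.01492537] [208 180  13   9  67] [[0.5727 0.1559 0.056 ]] [[0.5728 0.1559 0.0557]]
[219.43333333 208.83333333] [214 206  12   7  60] [[0.525 0.145 0.056]] [[0.5258 0.1455 0.0512]]
yellow
[358.17857143 175.35714286] [329 168  59  16 224] ((357.93255615234375, 175.2921142578125), (59.662723541259766, 3.7476582527160645), 12.994616508483887) [[ 0.588  -0.0591  0.088 ]
 [ 0.5949 -0.0609  0.088 ]
 [ 0.5677 -0.1677  0.088 ]
 [ 0.5609 -0.1658  0.088 ]] [[ 0.57776663 -0.11383182  0.088     ]]
knob
[345.         226.04545455] [341 222  11   7  22] [[ 0.4864 -0.0886  0.068 ]] [[ 0.4864 -0.0886  0.068 ]]
knobdeep [[ 0.4941 -0.091   0.0667]
 [ 0.4904 -0.0909  0.0659]
 [ 0.5602 -0.1097  0.0363]
 [ 0.4679  0.1276  0.0548]
 [ 0.4736  0.1239  0.054 ]
 [ 0.5175  0.1423  0.0534]]
```

View pics/crop.png

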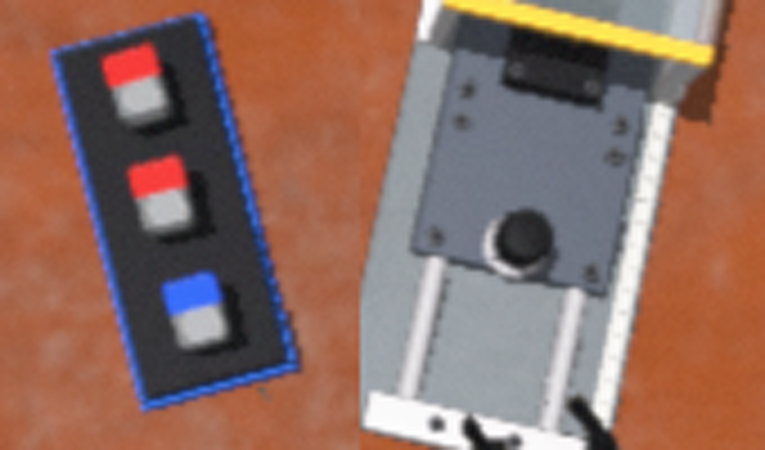

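The crop shows the relays' long sides along the tray, and the knob axis at about full-picture pixel (346.7,222.7). Cable posts stand at the jig's front end.

```bash
cat >> h.py <<'E'
def go(pos,yaw):
    "row numbers (mm, rad) from the present pose to pos with tool y at yaw deg, pointing down"
    s=r.read_state(); q=R.from_quat(s['eef_rot']); y=np.radians(yaw)
    Y=np.array([np.cos(y),np.sin(y),0]); Z=np.array([0,0,-1.]); X=np.cross(Y,Z)
    best=min((( q.inv()*R.from_matrix(np.c_[X*k,Y*k,Z])).as_rotvec() for k in(1,-1)),key=np.linalg.norm)
    return best.round(4),(q.inv().apply(np.array(pos)-s['ee_pos'])*1000).round(1)
E
python3 - <<'E'
from h import *
c=load('top0'); 
h=np.array([[deep(c,[(u,v)])[0] for u in range(325,375)] for v in range(250,290)])
m=(h[...,2]>.04); print('cables',h[m].shape,h[m].max(0),h[m].min(0))
p=plane(c,[(346.7,222.7)],.068)[0]; print(p); print(go([p[0],p[1],.15],75.7))
E
```

```text
cables (27, 3) [0.42156733 0.05183417 1.01682277] [ 0.37640882 -0.07268779  0.04026302]
[ 0.4925856  -0.09201241  0.068     ]
(array([-1.300e-03, -1.000e-04, -2.142e-01]), array([-481.7, -486.5,   72.5]))
```

Emit:
apply_moves(steps=[[0,0,-0.214,-482,-486,0,1],[0,0,-0.214,-482,-486,0,1],[0,0,-0.214,-482,-486,0,1],[0,0,-0.214,-482,-486,0,1],[0,0,-0.214,-482,-486,0,1],[0,0,-0.214,-482,-486,0,1],[0,0,-0.214,-482,-486,0,1],[0,0,-0.214,-482,-486,0,1],[0,0,-0.214,-482,-486,0,1],[0,0,-0.214,-482,-486,0,1],[0,0,-0.214,-482,-486,0,1],[0,0,-0.214,-482,-486,0,1],[0,0,-0.214,-482,-486,0,1],[0,0,-0.214,-482,-486,0,1],[0,0,-0.214,-482,-486,0,1],[0,0,-0.214,-482,-486,0,1],[0,0,-0.214,-482,-486,72,1],[0,0,-0.214,-482,-486,72,1],[0,0,-0.214,-482,-486,72,1],[0,0,-0.214,-482,-486,72,1]])

```text
time: 1.77
ee_pos: [0.4921, -0.0912, 0.1498]
eef_rot: [0.125, 0.992, -0.0, -0.002]
ft_force: [0.9, 0.3, 1.6]
width: 0.0868
grip_force: 0.0
```

```bash
python3 - <<'E'
from h import *
s=r.read_state(); print(s['ee_pos'],s['eef_rot'],np.abs(s['joint_vel']).max(),s['joint_positions'])
c=shot('wrist','w1'); print(c['position'],c['orientation'],c['fovy'])
E
```

```text
[ 0.49211358 -0.09124882  0.14983119] [ 1.24962240e-01  9.92159848e-01 -4.30360111e-04 -1.75767771e-03] 0.05435366757091014 [-0.41318771  0.1149704   0.54257882  1.90133477 -0.06410851  1.14597701
  1.47334289]
[ 0.42844156 -0.07449878  0.31248148] [0.78421955 0.60875308 0.07260339 0.09564586] 65.70646984690485
```

View pics/w1.png

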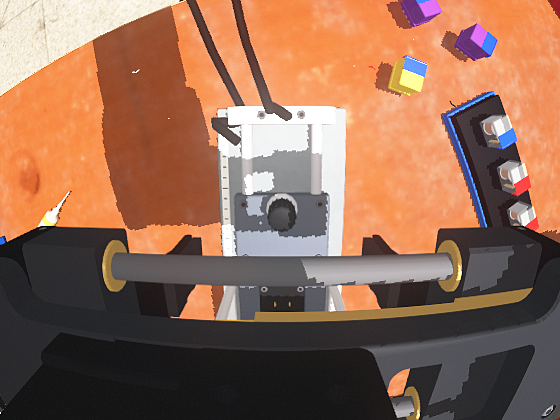

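The wrist view shows the knob top at about (281,213), roughly centred between the fingers. The end block's front edge runs from (218,108) to (345,108), and the blue relay is at (497,130).

```bash
python3 - <<'E'
from h import *
c=load('w1'); f=lambda uv,z:plane(c,uv,z,True).round(4)
g=cv2.cvtColor(c['pixels'],cv2.COLOR_RGB2GRAY)
k=np.zeros_like(g);k[190:235,262:300]=(g[190:235,262:300]<50)
n,l,s,ce=cv2.connectedComponentsWithStats(k); i=1+s[1:,4].argmax(); print(s[i],ce[i],'knob',f(ce[i],.068),f((281,211),.068))
e=f([(218,108),(345,108)],.03); print('block',e,np.degrees(np.arctan2(*(e[1]-e[0])[[1,0]])))
# plate side edges / base edge (right) by row gradient
for row in (130,150,170,190,205):
    d=np.diff(g[row,325:360].astype(int)); d2=np.argmax(np.abs(d)); print(row,325+d2,f((325.5+d2,row),.0)[0], )
for row in (200,210,220,235,245):
    d=np.diff(g[row,318:340].astype(int)); d2=np.argmax(np.abs(d)); print('plate',row,318+d2,f((318.5+d2,row),.03)[0])
for v in (g[215:240:6,225:345:3]): print(v)
E
```

```text
[288 201   8  28  47] [292.12765957 215.9787234 ] knob [[ 0.4939 -0.0835  0.068 ]] [[ 0.4878 -0.0909  0.068 ]]
block [[ 0.3943 -0.1235  0.03  ]
 [ 0.4217 -0.0168  0.03  ]] 75.59793640269913
130 345 [ 0.4419 -0.0153  0.    ]
150 345 [ 0.4608 -0.0197  0.    ]
170 344 [ 0.4797 -0.0251  0.    ]
190 343 [ 0.499  -0.0303  0.    ]
205 325 [ 0.5094 -0.0511  0.    ]
plate 200 326 [ 0.4973 -0.0515  0.03  ]
plate 210 326 [ 0.5063 -0.0535  0.03  ]
plate 220 326 [ 0.5155 -0.0555  0.03  ]
plate 235 320 [ 0.5281 -0.0639  0.03  ]
plate 245 327 [ 0.5394 -0.0597  0.03  ]
[224 226 129 119 102 104 104 101 158 106  89 165 162  96  92  67  77  79
  83  86  89  54  53  50 102 100  99  99 101 101  99 100 101  96 205 245
 238 239 238 239]
[226 227 127 125 103 104 101 103 102 100 100  96 105 100 104  70  76  75
  77  78  76  83  51  43 101  99  98  99  98 101 100 101 100 100 172 242
 237 240 238 239]
[255 255 237 112 101 101 101 102 100 103 101  99 100  97 101 105  67  68
  72  70  74  74  45 100  96  98  99  97  98  98 100  99 101  95 199 240
 238 237 237 226]
[255 255 249 119 183 186 188 185 188 191 187 189 196 189 190 190 192 193
  88 100  98  97  98  98  98  97  98  98  96  97  99  97  95  90 182 239
 238 237 237 206]
[255 255 255 159 175 184 184 184 186 185 185 188 188 187 190 190 189 189
 192 190 194 195 193 193 196 196 199 195 196 195 197 196 198 195 170 239
 236 236 237 185]
```

Emit:
apply_moves(steps=[[0,0,0,0,0,40,0],[0,0,0,0,0,80,0],[0,0,0,0,0,111,0],[0,0,0,0,0,111,0],[0,0,0,0,0,111,-1],[0,0,0,0,0,111,-1],[0,0,0,0,0,111,-1],[0,0,0,0,0,111,-1],[0,0,0,0,0,111,-1],[0,0,0,0,0,111,-1]], force=25)

```text
time: 2.65
ee_pos: [0.4938, -0.0912, 0.0404]
eef_rot: [0.125, 0.992, 0.0, 0.001]
ft_force: [-0.3, 0.4, -1.1]
width: 0.0285
grip_force: 0.0
```

Emit:
apply_moves(steps=[[0,0,0,0,0,2,-1],[0,0,0,0,0,2,-1],[0,0,0,0,0,2,-1],[0,0,0,8,0,2,-1],[0,0,0,16,0,2,-1],[0,0,0,24,0,2,-1],[0,0,0,32,0,2,-1],[0,0,0,40,0,2,-1],[0,0,0,45,0,2,-1],[0,0,0,48,0,2,-1],[0,0,0,51,0,2,-1],[0,0,0,53,0,2,-1],[0,0,0,53,0,2,-1]])

```text
time: 3.73
ee_pos: [0.4427, -0.079, 0.0383]
eef_rot: [0.125, 0.992, -0.0, 0.001]
ft_force: [0.1, -4.0, 6.5]
width: 0.0215
grip_force: 25.0
```

Emit:
apply_moves(steps=[[0,0,0,2,0,0,-1],[0,0,0,4,0,0,-1],[0,0,0,6,0,0,-1],[0,0,0,6,0,0,-1],[0,0,0,6,0,0,-1]])

```text
time: 4.15
ee_pos: [0.437, -0.0776, 0.0383]
eef_rot: [0.125, 0.992, -0.0, 0.001]
ft_force: [0.1, -4.2, 7.2]
width: 0.021
grip_force: 25.0
```

Emit:
apply_moves(steps=[[0,0,0,2,0,0,-1],[0,0,0,4,0,0,-1],[0,0,0,6,0,0,-1],[0,0,0,6,0,0,-1],[0,0,0,6,0,0,-1]])

```text
time: 4.57
ee_pos: [0.433, -0.0766, 0.0384]
eef_rot: [0.125, 0.992, -0.001, 0.003]
ft_force: [11.3, -7.1, -6.3]
width: 0.0211
grip_force: 25.0
```

Emit:
apply_moves(steps=[[0,0,0,-3,0,0,-1],[0,0,0,-3,0,0,0.5],[0,0,0,-3,0,0,0.5],[0,0,0,-3,0,0,0.5],[0,0,0,-3,0,-40,0.8],[0,0,0,-3,0,-80,1],[0,0,0,-3,0,-112,1],[0,0,-0.12,17,40,-112,1],[0,0,-0.24,17,80,-112,1],[0,0,-0.36,17,120,-112,1],[0,0,-0.494,17,160,-112,1],[0,0,-0.494,17,200,-112,1],[0,0,-0.494,17,209,-112,1],[0,0,-0.494,17,209,-112,1],[0,0,-0.494,17,209,-112,1],[0,0,-0.494,17,209,-112,1]])

```text
time: 5.9
ee_pos: [0.4651, 0.13, 0.1493]
eef_rot: [-0.121, 0.993, -0.0, -0.0]
ft_force: [-0.5, 0.6, -0.6]
width: 0.0869
grip_force: 0.0
```

```bash
python3 - <<'E'
from h import *
s=r.read_state(); print(s['ee_pos'],s['eef_rot'],s['joint_positions'])
c=shot('wrist','w2'); t=shot('top','t2')
im=np.hstack([cv2.resize(c['pixels'],(400,300)),cv2.resize(t['pixels'][150:285,300:400],(400,540))[:300]]); 
b=np.zeros((540,800,3),np.uint8); b[:300,:400]=im[:,:400]; b[:,400:]=cv2.resize(t['pixels'][150:285,300:400],(400,540),interpolation=cv2.INTER_CUBIC)
cv2.imwrite('pics/b2.png',b[:,:,::-1])
E
```

```text
[0.46514898 0.13002724 0.14928843] [-1.20877864e-01  9.92667299e-01 -2.04348671e-04 -3.65426474e-04] [-0.68309245  0.06982192  0.33028614  1.93664072 -0.02465312  1.13981354
  1.46990975]
```

View pics/b2.png

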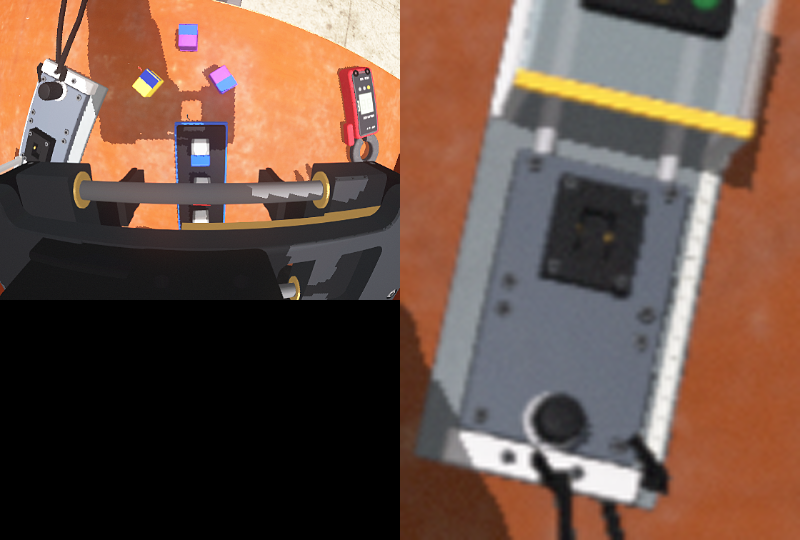

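The left half shows the blue relay between the fingers at wrist pixel (280,207), with its tab towards the middle relay. The right half shows the carriage drawn out against the end block, with the socket centred at about (348.5,208.8) in the top picture.

```bash
python3 - <<'E'
from h import *
c=load('w2'); t=load('t2'); f=lambda uv,z:plane(c,uv,z,True).round(4)
print('socket top',plane(t,(348.5,208.8),.046),'knob',plane(t,(340,254.5),.068))
g=cv2.cvtColor(t['pixels'],cv2.COLOR_RGB2GRAY); 
k=np.zeros_like(g);k[190:226,333:366]=g[190:226,333:366]<48
k=cv2.morphologyEx(k,cv2.MORPH_CLOSE,np.ones((5,5)));n,l,s,ce=cv2.connectedComponentsWithStats(k); i=1+s[1:,4].argmax()
rc=cv2.minAreaRect(np.argwhere(l==i)[:,::-1].astype(np.float32)); print(s[i],rc); print(plane(t,rc[0],.046), plane(t,cv2.boxPoints(rc),.046).round(4))
hsv=cv2.cvtColor(c['pixels'],cv2.COLOR_RGB2HSV)
def big(m,box):
    k=np.zeros_like(m);x0,y0,x1,y1=box;k[y0:y1,x0:x1]=m[y0:y1,x0:x1]
    n,l,s,ce=cv2.connectedComponentsWithStats(k);i=1+s[1:,4].argmax();return ce[i],s[i],np.argwhere(l==i)[:,::-1].astype(np.float32)
box=(255,185,308,240)
for nm,lo,hi in(('tab',(100,120,60),(125,255,255)),('case',(0,0,110),(180,70,255))):
    ce,s,p=big(cv2.inRange(hsv,lo,hi),box); rc=cv2.minAreaRect(p); print(nm,ce,s,rc,f(ce,.054)); print(f(cv2.boxPoints(rc),.054))
w=cv2.resize(c['pixels'][165:305,235:325],None,fx=4,fy=4,interpolation=cv2.INTER_CUBIC)
s2=cv2.resize(c['pixels'][80:240,10:150],None,fx=3,fy=3,interpolation=cv2.INTER_CUBIC)
o=np.zeros((560,780,3),np.uint8);o[:w.shape[0],:360]=w;o[:480,360:]=s2;cv2.imwrite('pics/b3.png',o[:,:,::-1])
E
```

```text
socket top [[ 0.52196236 -0.09988672  0.046     ]] knob [[ 0.43380775 -0.07722203  0.068     ]]
[335 195  26  29 533] ((348.1817626953125, 208.70040893554688), (21.585895538330078, 25.752370834350586), 12.804265022277832)
[[ 0.52216645 -0.09928423  0.046     ]] [[ 0.5031 -0.0729  0.046 ]
 [ 0.5514 -0.0857  0.046 ]
 [ 0.5414 -0.1258  0.046 ]
 [ 0.4931 -0.1128  0.046 ]]
tab [279.97906977 224.5       ] [267 217  27  16 430] ((280.0, 224.5), (15.0, 26.0), 90.0) [[0.4761 0.1315 0.054 ]]
[[0.4724 0.1196 0.054 ]
 [0.4673 0.1404 0.054 ]
 [0.4798 0.1436 0.054 ]
 [0.485  0.1226 0.054 ]]
case [280.12336449 205.64859813] [268 194  25  23 535] ((280.0, 205.0), (22.0, 24.0), 90.0) [[0.4605 0.1278 0.054 ]]
[[0.4534 0.116  0.054 ]
 [0.4488 0.1348 0.054 ]
 [0.4666 0.1394 0.054 ]
 [0.4714 0.1202 0.054 ]]
```

View pics/b3.png

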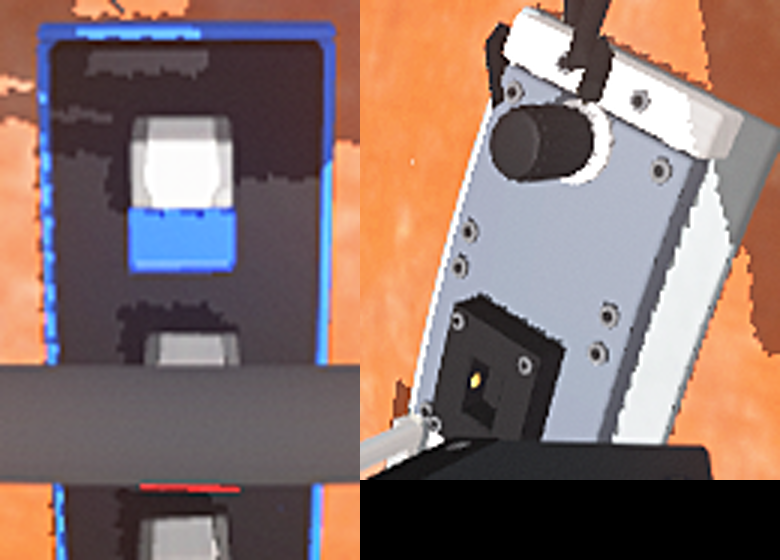

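The left crop shows the blue relay aligned with the tray, its tab's rear edge at about row 232 of the wrist picture. The right crop shows the socket with its hole and the knob.

Emit:
apply_moves(steps=[[0,0,0,-3.3,-1,40,0.6],[0,0,0,-3.3,-1,80,0.4],[0,0,0,-3.3,-1,112,0.3],[0,0,0,-3.3,-1,123,0.2],[0,0,0,-3.3,-1,123,0.2],[0,0,0,-3.3,-1,123,-1],[0,0,0,-3.3,-1,123,-1],[0,0,0,-3.3,-1,123,-1],[0,0,0,-3.3,-1,123,-1],[0,0,0,-3.3,-1,123,-1],[0,0,0,-3.3,-1,123,-1]], force=20)

```text
time: 6.92
ee_pos: [0.4693, 0.1315, 0.0272]
eef_rot: [-0.122, 0.993, 0.0, 0.001]
ft_force: [-0.2, 1.0, 2.7]
width: 0.0222
grip_force: 18.7
```

Emit:
apply_moves(steps=[[0,0,0,0,0,-5,-1],[0,0,0,0,0,-20,-1],[0,0,0,0,0,-45,-1],[0,0,0,0,0,-75,-1],[0,0,0.1,0,-30,-85,-1],[0,0,0.2,1,-65,-85,-1],[0,0,0.3,2,-100,-85,-1],[0,0,0.4,3,-135,-85,-1],[0,0,0.494,3.6,-170,-85,-1],[0,0,0.494,3.6,-200,-85,-1],[0,0,0.494,3.6,-225,-85,-1],[0,0,0.494,3.6,-237.6,-80,-1],[0,0,0.494,3.6,-237.6,-68,-1],[0,0,0.494,3.6,-237.6,-68,-1],[0,0,0.494,3.6,-237.6,-68,-1],[0,0,0.494,3.6,-237.6,-68,-1]])

```text
time: 8.25
ee_pos: [0.5227, -0.0986, 0.0945]
eef_rot: [0.124, 0.992, 0.0, -0.0]
ft_force: [0.2, -0.7, -1.5]
width: 0.0216
grip_force: 20.0
```

```bash
python3 - <<'E'
from h import *
s=r.read_state(); print(s['ee_pos'],s['eef_rot'],s['width'],s['grip_force'])
c=shot('wrist','w3'); print(c['position'],c['orientation'])
t=shot('scene','s3')
o=np.zeros((560,800,3),np.uint8);o[:,:400]=cv2.resize(c['pixels'][120:260,230:330],(400,560),interpolation=cv2.INTER_CUBIC)
o[:420,400:]=cv2.resize(t['pixels'][150:318,250:410],(400,420),interpolation=cv2.INTER_CUBIC);cv2.imwrite('pics/b4.png',o[:,:,::-1])
E
```

```text
[ 0.52273232 -0.09864662  0.09453651] [ 1.23677895e-01  9.92322335e-01  2.75235986e-04 -2.92898983e-04] 0.02160811765064824 20.000018114224076
[ 0.45851717 -0.08223836  0.25699968] [0.78337164 0.60957499 0.07424936 0.09609499]
```

View pics/b4.png

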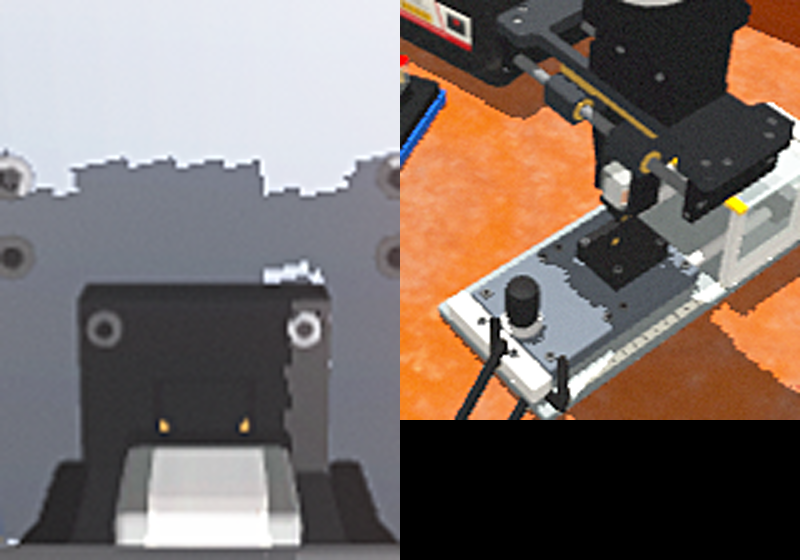

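The wrist crop shows the socket face (crop x 80–330, front edge at y≈300), the contacts at (163,425) and (244,425), and the held relay (x 116–300) just behind. The scene crop shows the relay upright above the socket.

```bash
python3 - <<'E'
from h import *
c=load('w3'); ee=r.read_state()['ee_pos']; a=np.radians(-14.4); X=np.array([np.cos(a),np.sin(a),0]);Y=np.array([-X[1],X[0],0])
def P(n,x,y,z):
    p=plane(c,(230+x/4,120+y/4),z,True)[0]-ee; print(n,'x %.1f y %.1f'%(p@X*1e3,p@Y*1e3))
P('sock FL',80,300,.046);P('sock FR',330,300,.046)
P('screw',105,328,.046);P('screw',305,328,.046)
P('contact',163,425,.044);P('contact',244,425,.044);P('hole L',155,380,.046);P('hole R',253,380,.046)
P('case low L',120,447,ee[2]-.0052);P('case low R',290,447,ee[2]-.0052)
P('case top L',116,515,ee[2]+.0268);P('case top R',300,515,ee[2]+.0268)
g=cv2.cvtColor(c['pixels'],cv2.COLOR_RGB2GRAY)
for v in range(226,258,2): print(v,g[v,254:312:2])
print(g[186:232,281]); print(g[200:228:3,266:300])
E
```

```text
sock FL x -23.8 y -20.9
sock FR x -23.9 y 20.6
screw x -19.0 y -16.8
screw x -19.1 y 16.5
contact x -1.6 y -7.3
contact x -1.6 y 6.6
hole L x -10.1 y -8.5
hole R x -10.1 y 7.9
case low L x -12.4 y -11.6
case low R x -12.4 y 11.4
case top L x -14.8 y -9.9
case top R x -14.8 y 10.6
226 [ 53  51  52  51  51  49  52  47 208  69  51  51  53  51  52  54  54  50
 164  73  54  53  54  49  92  93  91  93  91]
228 [51 51 51 52 46 45 46 45 34 40 48 44 45 48 48 48 48 47 37 41 49 51 49 47
 76 90 92 90 92]
230 [52 50 51 53 48 43 44 41 41 40 39 39 40 40 43 37 41 43 39 43 41 45 45 48
 48 90 91 90 90]
232 [ 49  50  53  51  89 105 111 136 179 178 177 177 179 179 177 179 177 176
 179 178 183 111 114 103  42  92  90  89  89]
234 [ 51  52  52  44 113 116 113 178 202 199 201 203 202 200 201 201 202 201
 202 199 208 115 118 118  84  89  91  89  90]
236 [ 50  49  51  44 113 117 113 200 198 197 199 199 202 200 199 200 199 199
 198 197 204 112 115 119 122  89  92  93  93]
238 [ 55  53  54  57 114 116 109 201 199 196 199 201 201 200 199 199 201 198
 198 198 202 156 115 114 130  56  60  58  60]
240 [ 53  53  52
[... 1989 characters left out ...]
  51  49  48  46  50  47  50  51  49  51  50  50  51  50  50  52  50
   51  49  51  51  52  49  54  50  49  48  52  53  55  55  54  54]
 [ 52  52  50  47  50  51  50  51  51  52  53  52  52  52  51  53  53  53
   51  51  53  53  51  55  54  52  47  49  53  53  51  54  55  52]
 [ 52  53  49  48  49  51  53  52  49  52  53  53  52  52  52  53  51  51
   53  53  53  51  52  53  53  52  50  51  53  53  53  54  54  53]
 [ 53  52  48  42  58  48  46  49  52  53  52  50  53  51  54  52  53  53
   55  52  52  52  52  49  44  81  46  47  52  55  53  53  54  50]
 [ 50  47  45  37 148 152  64  45  46  52  50  50  47  51  52  49  51  50
   47  51  49  49  46  40 146 159  59  44  51  53  48  51  51  50]]
```

Emit:
apply_moves(steps=[[0,0,0,0,-0.3,12,-1],[0,0,0,0,-0.3,22,-1],[0,0,0,0,-0.3,28,-1],[0,0,0,0,-0.3,31,-1],[0,0,0,0,-0.3,33,-1],[0,0,0,0,-0.3,35,-1],[0,0,0,0,-0.3,35,-1]], force=30)

```text
time: 8.93
ee_pos: [0.5232, -0.1005, 0.06]
eef_rot: [0.125, 0.992, 0.0, 0.0]
ft_force: [-0.1, 1.4, 4.7]
width: 0.0217
grip_force: 30.0
```

Emit:
apply_moves(steps=[[0,0,0,0,0,2,-1],[0,0,0,0,0,4,-1],[0,0,0,0,0,5,-1],[0,0,0,0,0,5,-1]])

```text
time: 9.27
ee_pos: [0.5244, -0.1003, 0.0553]
eef_rot: [0.124, 0.992, 0.0, 0.002]
ft_force: [4.3, -0.1, 4.3]
width: 0.0217
grip_force: 30.0
```

Emit:
apply_moves(steps=[[0,0,0,0,0,2,-1],[0,0,0,0,0,4,-1],[0,0,0,0,0,6,-1],[0,0,0,0,0,7,-1],[0,0,0,0,0,7,-1]])

```text
time: 9.68
ee_pos: [0.5255, -0.1006, 0.0503]
eef_rot: [0.125, 0.992, 0.001, 0.003]
ft_force: [-2.6, 2.2, 27.3]
width: 0.0215
grip_force: 30.0
```

Emit:
apply_moves(steps=[[0,0,0,0,0,0,-1],[0,0,0,0,0,0,0.2],[0,0,0,0,0,0,0.2],[0,0,0,0,0,0,0.2],[0,0,0,0,0,-30,0.2],[0,0,0,0,0,-65,0.2],[0,0,0,40,0,-85,0.2],[0,0,0,80,0,-85,0.2],[0,0,0,92,0,-85,0.2],[0,0,0,92,0,-85,0.2],[0,0,0,92,0,-85,0.2]])

```text
time: 10.6
ee_pos: [0.4331, -0.0773, 0.1324]
eef_rot: [0.124, 0.992, 0.0, -0.0]
ft_force: [0.1, 0.5, 0.1]
width: 0.0521
grip_force: 0.0
```

```bash
python3 - <<'E'
from h import *
s=r.read_state(); print(s['ee_pos'],s['eef_rot'])
c=shot('scene','s5'); t=shot('top','t5'); w=shot('wrist','w5')
o=np.zeros((560,800,3),np.uint8);o[:420,:400]=cv2.resize(c['pixels'][180:306,260:380],(400,420),interpolation=cv2.INTER_CUBIC)
o[:540,400:]=cv2.resize(t['pixels'][150:285,300:400],(400,540),interpolation=cv2.INTER_CUBIC);cv2.imwrite('pics/b5.png',o[:,:,::-1])
E
```

```text
[ 0.43306644 -0.07728265  0.13240953] [ 1.24251583e-01  9.92250619e-01  4.98341792e-04 -6.80738161e-05]
```

View pics/b5.png

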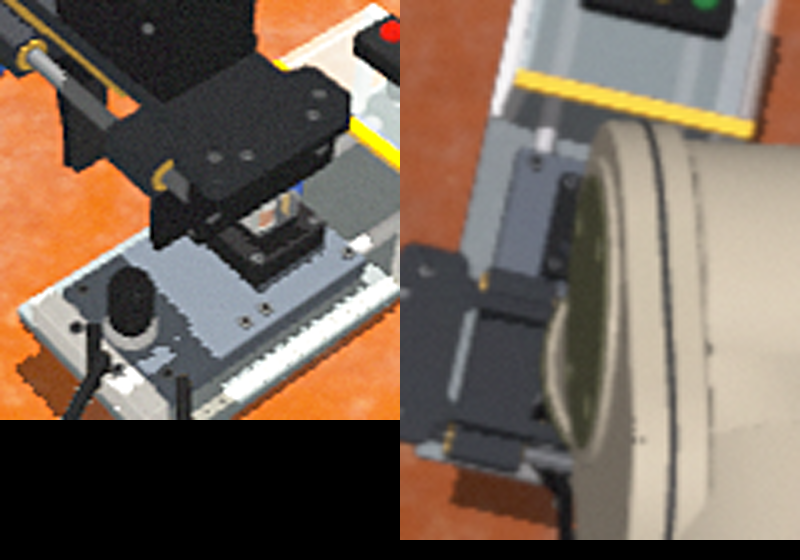

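The scene crop shows the relay sitting flush on the socket, blue tab to the rear, and the knob free below the gripper. In the top picture the arm hides the socket.

Emit:
apply_moves(steps=[[0,0,0,-1,0,40,0.2],[0,0,0,-1,0,80,0.2],[0,0,0,-1,0,92.5,0.2],[0,0,0,-1,0,92.5,0.2],[0,0,0,-1,0,92.5,-1],[0,0,0,-1,0,92.5,-1],[0,0,0,-1,0,92.5,-1],[0,0,0,-1,0,92.5,-1],[0,0,0,-1,0,92.5,-1],[0,0,0,-1,0,92.5,-1]], force=35)

```text
time: 11.58
ee_pos: [0.4353, -0.0772, 0.0407]
eef_rot: [0.124, 0.992, 0.001, 0.001]
ft_force: [-0.9, -1.1, 3.0]
width: 0.0212
grip_force: 35.0
```

Emit:
apply_moves(steps=[[0,0,0,-4,0,0,-1],[0,0,0,-10,0,0,-1],[0,0,0,-17,0,0,-1],[0,0,0,-24,0,0,-1],[0,0,0,-31,0,0,-1],[0,0,0,-38,0,0,-1],[0,0,0,-45,0,0,-1],[0,0,0,-52,0,0,-1],[0,0,0,-59,0,0,-1],[0,0,0,-66,0,0,-1],[0,0,0,-71,0,0,-1],[0,0,0,-74,0,0,-1],[0,0,0,-76,0,0,-1],[0,0,0,-76,0,0,-1],[0,0,0,-76,0,0,-1]])

```text
time: 12.83
ee_pos: [0.5091, -0.0959, 0.0407]
eef_rot: [0.124, 0.992, 0.001, 0.001]
ft_force: [0.1, 3.6, 3.9]
width: 0.0209
grip_force: 35.0
```

Emit:
apply_moves(steps=[[0,0,0,-2,0,0,-1],[0,0,0,-4,0,0,-1],[0,0,0,-6,0,0,-1],[0,0,0,-8,0,0,-1],[0,0,0,-8,0,0,-1]])

```text
time: 13.25
ee_pos: [0.5156, -0.0975, 0.0407]
eef_rot: [0.124, 0.992, 0.001, -0.001]
ft_force: [-6.8, 4.8, 13.2]
width: 0.0213
grip_force: 35.0
```

Emit:
apply_moves(steps=[[0,0,0,-1,0,0,-1],[0,0,0,-2,0,0,-1],[0,0,0,-3,0,0,-1],[0,0,0,-3,0,0,-1]])

```text
time: 13.58
ee_pos: [0.5157, -0.0975, 0.0405]
eef_rot: [0.124, 0.992, 0.002, -0.004]
ft_force: [-22.7, 9.3, 30.2]
width: 0.021
grip_force: 35.0
```

Emit:
apply_moves(steps=[[0,0,0,1,0,0,-1],[0,0,0,2,0,0,-1],[0,0,0,2,0,0,-0.3],[0,0,0,2,0,0,0.2],[0,0,0,2,0,0,0.2],[0,0,0,2,0,0,0.2],[0,0,0,2,0,-30,0.2],[0,0,0,2,0,-65,0.2],[0,0,0,2,0,-100,0.2],[0,0,0,2,40,-120,0.2],[0,0,0,2,80,-120,0.2],[0,0,0,2,120,-120,0.2],[0,0,0,2,160,-120,0.2],[0,0,0,2,200,-120,0.2],[0,0,0,2,240,-120,0.2],[0,0,0,2,240,-120,0.2],[0,0,0,2,240,-120,0.2]])

```text
time: 15.0
ee_pos: [0.5762, 0.1365, 0.1593]
eef_rot: [0.122, 0.992, -0.0, -0.0]
ft_force: [0.1, -0.9, -0.2]
width: 0.0522
grip_force: 0.0
```

```bash
python3 - <<'E'
from h import *
s=r.read_state(); print(s['ee_pos'],s['joint_vel'].round(3).max())
c=shot('scene','s6'); t=shot('top','t6')
o=np.zeros((560,800,3),np.uint8);o[:420,:400]=cv2.resize(c['pixels'][170:296,300:420],(400,420),interpolation=cv2.INTER_CUBIC)
o[:560,400:]=cv2.resize(t['pixels'][100:240,300:400],(400,560),interpolation=cv2.INTER_CUBIC);cv2.imwrite('pics/b6.png',o[:,:,::-1])
E
```

```text
[0.57623303 0.13650277 0.15933433] 0.055
```

View pics/b6.png

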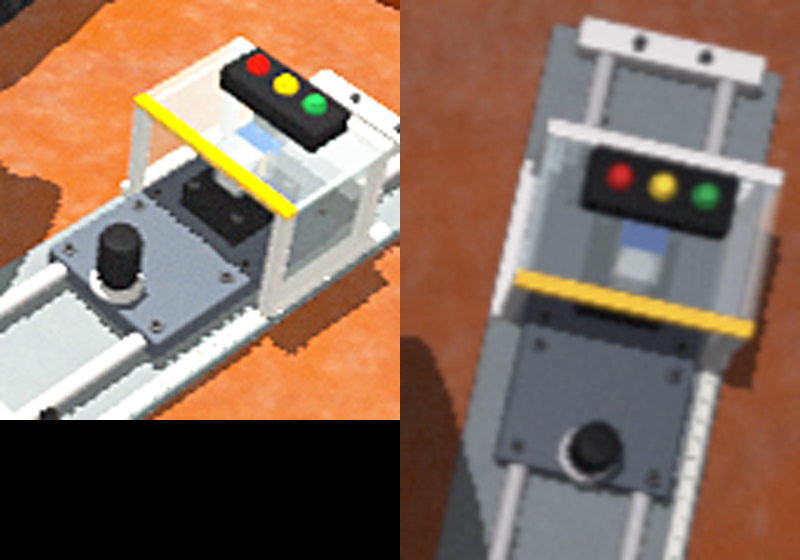

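The scene crop shows the relay seated under the guard. The top crop shows the knob at full-picture pixel (348.8,211.8).

```bash
python3 - <<'E'
from h import *
t=load('t6'); a=plane(t,(348.75,211.75),.068)[0]; b=plane(load('t2'),(340,254.5),.068)[0]; print(a,np.linalg.norm(a-b))
c=load('t2'); print(np.linalg.norm(np.array([.5157,-.0975])-[.433,-.0766]))
E
```

```text
[ 0.51308896 -0.09668784  0.068     ] 0.08163594205037787
0.08530005861662704
```

I'll give it a confirming push with closed fingers from in front of the knob. Backing off from that can't pull the carriage out.

Emit:
apply_moves(steps=[[0,0,0,32,-40,0,-1],[0,0,0,32,-80,0,-1],[0,0,0,32,-120,0,-1],[0,0,0,32,-160,0,-1],[0,0,0,32,-200,0,-1],[0,0,0,32,-240,0,-1],[0,0,0,32,-241,0,-1],[0,0,0,32,-241,40,-1],[0,0,0,32,-241,80,-1],[0,0,0,32,-241,113,-1],[0,0,0,32,-241,113,-1],[0,0,0,32,-241,113,-1],[0,0,0,28,-241,113,-1],[0,0,0,25,-241,113,-1],[0,0,0,25,-241,113,-1]])

```text
time: 16.35
ee_pos: [0.4947, -0.094, 0.0492]
eef_rot: [0.125, 0.992, 0.0, 0.002]
ft_force: [-0.2, -0.4, 0.5]
width: 0.0006
grip_force: 0.0
```

Emit:
apply_moves(steps=[[0,0,0,-1.5,0,0,-1],[0,0,0,-3,0,0,-1],[0,0,0,-4.5,0,0,-1],[0,0,0,-4.5,0,0,-1]])

```text
time: 16.68
ee_pos: [0.4957, -0.0941, 0.0471]
eef_rot: [0.124, 0.992, 0.001, -0.002]
ft_force: [-6.5, 1.8, 5.9]
width: 0.0005
grip_force: 3.9
```

Emit:
apply_moves(steps=[[0,0,0,-1,0,0,-1],[0,0,0,-2,0,0,-1],[0,0,0,-3,0,0,-1],[0,0,0,-3,0,0,-1],[0,0,0,-3,0,0,-1]])

```text
time: 17.1
ee_pos: [0.4961, -0.0942, 0.0466]
eef_rot: [0.124, 0.992, 0.001, -0.004]
ft_force: [-18.9, 4.6, 16.0]
width: 0.0007
grip_force: 9.9
```

Stalled at 19 N with no travel, so it is firmly on the stop. I'll back off and lift clear.

Emit:
apply_moves(steps=[[0,0,0,4,0,0,-1],[0,0,0,10,0,0,-1],[0,0,0,14,0,0,-1],[0,0,0,14,0,-40,-1],[0,0,0,14,0,-80,-1],[0,0,0,14,0,-120,-1],[0,0,0,14,0,-120,-1],[0,0,0,14,0,-120,-1],[0,0,0,14,0,-120,-1]])

```text
time: 17.85
ee_pos: [0.486, -0.0919, 0.1668]
eef_rot: [0.125, 0.992, 0.0, 0.0]
ft_force: [-0.1, -0.1, -1.4]
width: 0.0008
grip_force: 0.0
```

```bash
python3 -c "
from bench import r
print(r.read_state()['ee_pos']); print(r.close_job())"
```

```text
[ 0.48603701 -0.09191617  0.16684218]
the job is handed in; nothing more can be done
None
```

I handed the job in at about 18 s, with no verdict returned: the blue relay is seated in the socket, the carriage stalled firmly on the stop under a 19–23 N push (contact pin not directly visible), and the red relays are untouched.

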